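Open one bay of a growth tank by sliding its cover past its neighbour

TASK

The rack of upright culture plates has to come out of the growth tank next, so open the half of the tank it stands in: slide the cover of that half past its neighbour until it is fully open against its stop. Push the other cover, left slightly ajar, fully shut, so that both lie over the other half. The handles stand under the lamp: do not knock it, do not slam the covers, and leave everything else where it stands.

Things in the scene. Friction and masses are not known exactly. Their poses are not given: they have to be found in the camera images.
- tank: Low clear tank, fixed, 280 mm deep (its x), 560 long (its y), 214 high. Origin: centre of its underside, on the bench; +x away from the robot, +y left. Two flat clear covers (258 x 277 mm, aluminium strips at their ends) slide along its y on aluminium rails, in two tracks, one above the other; shut, they overlap 6 mm. Tops of the covers: lower 198, upper 209 mm above the bench.
- lamp: White lamp bar fixed over the tank and right above the handles: tank x -20 to +25 mm, tank y -256 to +256, 415 to 442 mm above the bench, on two 10 mm rods from the tank's rear corners (tank x +134, y -272 and +272). A tool pointing straight down meets it: reach under it from the robot's side, tilted 25 to 45 degrees. Origin: that of the tank.
- cover_upper (a joint): Cover of the left half (+y), upper track. 0 = shut; grows as it opens towards the tank's -y, over the lower cover; 0.195 m = fully open, at its stop. Starts 15 to 35 mm open. 0.45 kg, about 2 N friction, light damping, stays where left. Its inner edge meets the lower cover's handle when the two openings add up to 0.235 m.
- cover_lower (a joint): Cover of the right half (-y), lower track. 0 = shut; grows as it opens towards the tank's +y, under the upper cover; 0.195 m = fully open, at its stop. Starts 15 to 35 mm open. Weight and friction as the upper cover. Fully open, its handle is 40 mm short of the shut upper cover's edge; fingertips 13 mm or more above the lower cover pass over that edge.
- cover_upper_handle (a point): Centre of the grip bar of the upper cover's dark bow handle: bar 78 mm along the tank's x, 12 mm thick along y, 10 mm tall, on a 12 mm foot at each end (54 mm clear between the feet). At tank x = +5 mm, 30 mm from the cover's outer (left) end, 242.5 mm above the bench, 33 mm above its cover. Moves with the cover.
- cover_lower_handle (a point): Centre of the grip bar of the lower cover's handle, the same shape, at tank x = +5 mm, 30 mm from the cover's outer (right) end; its centre 231.5 mm above the bench, 33 mm above its cover. Moves with the cover.
- plate_rack: White rack (150 by 130 mm) with five square clear culture plates standing upright in a row, 130 mm tall in all, inside the tank on the floor of one half (left or right): this is the half to open. Origin: centre of its underside, 8 mm above the bench.
- dish_tray: Low white tray (190 by 150 mm, 22 mm tall) with four round flat dishes, on the tank floor in the other half. Origin: centre of its underside.
- reagent_bottle: Bystander on the bench: bottle with a blue cap, 72 mm diameter, about 150 mm tall. Origin: centre of its underside.
- tube_rack: Bystander on the bench: red tube rack, 60 by 204 mm, tubes up to 95 mm tall. Origin: centre of its underside.
- tip_box: Bystander on the bench: grey pipette tip box with a clear lid, 87 by 122 mm, 90 mm tall. Origin: centre of its underside.

How it is judged (in metres and radians):
At the end, for the whole second after the job is handed in: The cover over the half with the plate rack is open to within 10 mm of its stop (joint above 0.185 m), the other cover is shut to within 10 mm (joint below 0.010 m), and both are at rest (((y of plate_rack in the frame of tank above 0 m and value of joint cover_upper above 0.185 m and value of joint cover_lower below 0.01 m) or (y of plate_rack in the frame of tank below 0 m and value of joint cover_lower above 0.185 m and value of joint cover_upper below 0.01 m)) and velocity of joint cover_upper between -0.01 and 0.01 m/s and velocity of joint cover_lower between -0.01 and 0.01 m/s); the robot touches nothing.
It fails at once if a cover is slammed: it moves faster than 0.5 m/s (velocity of joint any of cover_upper, cover_lower above 0.5 m/s or velocity of joint any of cover_upper, cover_lower below -0.5 m/s).
It fails at once if the robot knocks the lamp with more than 8 N (contact force between any of the arm, the fingers and lamp above 8 N).
It fails at once if the plate rack or the dish tray is shifted by more than 15 mm (distance of any of plate_rack, dish_tray from where it was at the start of the episode above 0.015 m).
It fails at once if a bystander on the bench is shifted by more than 25 mm (distance of any of reagent_bottle, tube_rack, tip_box from where it was at the start of the episode above 0.025 m).
It also fails if it takes over 64 s, if anything falls off the work surface, if the arm or the gripper's body presses on something with over 40 N, if the wrist force passes 120 N, or if a joint passes its speed limit or range.

ROBOT

A 7-joint arm with a two-finger parallel gripper is mounted at the origin on the work surface. World frame = base frame: x ahead of the robot, y to its left, z up, the work surface at z = 0. Lengths are in m, angles in degrees, forces in N, time in s.
With the tool pointing down it reaches from about 0.425 to 0.875 m from the base axis. Payload 4.7 kg.
Tool frame: the origin (TCP) lies at the very end of the fingers, on their centre line; the grasp point (between the pads) lies 19 mm behind it; z points along the fingers, y is the line along which they close (so a half turn about z gives the same grasp; the last joint's range is limited). The gripper opens to 87 mm and grips with 3 to 60 N. Pads are 19 mm wide; open, the fingers measure 117 mm over their backs; the gripper's body (75 mm by 190 mm) begins 51 mm behind the grasp point.
Start: joints at [65.38, 18.392, -4.016, 83.108, 1.295, 78.541, -3.26], TCP at [0.279, -0.587, 0.223] pointing down, gripper open.
Joint ranges: [-163.93, 163.93], [-17.29, 119.83], [-79.2, 71.16], [3.27, 140.29], [-89.18, 269.18], [5.43, 117.66], [-154.24, 154.24]. Speed limits (degrees/s): [147.25, 147.25, 180, 180, 180, 180, 180].

INTERFACE

Orientations are given as [roll, pitch, yaw] about the fixed x, y, z axes, in that order (R = Rz(yaw) Ry(pitch) Rx(roll)).
In Python, from cell import env gives the robot as it stands. The module is installed in compiled form; this text tells all that it offers.
- The arm moves only by the tool step_arm, never from a script. Its argument "steps" is one flat list of numbers, 5 for each row, row after row: the opening, from 0 (shut) to 1 (fully open), then the shift along the tool's x, y, z in mm, then the turn about the tool's z in degrees. In form: [grip, dx, dy, dz, roll, grip, dx, dy, dz, roll, ...]. A call has 1 to 12 rows; each row shifts and turns the commanded pose from where the row before left it, along the tool's axes as they then stand; what a row does not reach is not made up. A row lasts 1/8 s, in which the tool goes at most 62.5 mm and 10.7 degrees, less where a joint would pass 70% of its speed; a pose out of reach is approached as far as the arm can. A call with a gripper value outside its range is refused whole. The fingers move at their own pace and stop on an object; "grip_force" is the grip in N (left out, the last holds). Time passes only in rows, so rows that do not move let the fingers close. It gives the time, the measured TCP pose, the force, the opening and the grip force at its end, in the units of the state.
- env.get_obs(): the state, without advancing time (a new reading comes with each control period).
- env.read_camera(name): name is "scene" or "side" or "wrist"; returns a dict with "image" (480x640x3 uint8, red, green, blue), "camera_matrix" (3x3 intrinsics, pixels), "distortion" ([k1, k2, p1, p2, k3] as OpenCV has them; the pictures are not rectified), "R" (3x3) and "t" (3): a world point X has camera coordinates R X + t. Camera axes: x right, y down, z forward; pixel columns grow to the right and rows downward; lengths in m; the calibration is good to about 2 mm. A picture is of the moment at which its call begins. There is no depth.
- env.sign_off(): hands the job in; it is judged then, once.
The state is a dict: "time_s": time; "qpos": joint angles; "joint_velocities": joint speeds; "effort": joint torques, N m; "tool_pos": TCP position; "tool_rot": TCP orientation; "force": force on the tool from outside, world axes, zero at the start; "wrist_torque": the same for the moment, N m; "grip_width": finger opening in m; "grasp_force": force on a finger pad.
Only numpy, scipy, OpenCV 4.12 (cv2) and the standard library are available. Lean on these libraries where they do the work, as an engineer would, in place of code of your own. Each camera call takes 0.05 s, during which the arm holds its last target. There are 200 camera calls.

## Working session

There is one attempt and no reset: what is moved stays moved. The work goes in short steps, Python scripts to look and compute and a tool call to move; the robot and the scene stay as the last step left them, time stands still between calls to the robot, and variables do not carry over. Pictures are saved under pics/ and viewed, at most 10 in all, crops included, and the job is handed in when it is done.

Besides the shell and the picture viewer there is one more tool, called after "Call:" as name(argument=value, ...), one argument or row to a line, values as JSON. step_arm: Moves the arm, as the interface text tells. Its arguments: {"type":"object","properties":{"steps":{"type":"array","items":{"type":"number"}},"grip_force":{"type":"number"}},"required":["steps"]}

```bash
mkdir -p pics
python3 - <<'E'
from cell import env
import cv2,pickle
d={}
for n in("scene","side","wrist"):
    c=env.read_camera(n);d[n]=c;cv2.imwrite(f"pics/{n}0.png",c["image"][:,:,::-1])
    print(n,(-c["R"].T@c["t"]).round(3),c["camera_matrix"][0][0],c["R"][2].round(2))
pickle.dump(d,open("c0.pkl","wb"))
o=env.get_obs();print(o)
E
```

```text
scene [ 0.882 -0.029  1.37 ] 535.9309815291793 [-0.3   0.03 -0.95]
side [0.724 0.337 1.332] 440.40194235962184 [-0.17 -0.28 -0.94]
wrist [ 0.342 -0.557  0.384] 418.2695797171941 [-0.23 -0.11 -0.97]
{'time_s': 0.15, 'qpos': array([65.3787899 , 18.43058573, -4.01569214, 83.15978077,  1.29534155,
       78.54082541, -3.26060841]), 'joint_velocities': array([ 0.08176711, -0.13975157,  0.07516066, -0.12392437, -0.04502053,
        0.0230213 , -0.06714766]), 'effort': array([-3.08629942e-04, -4.91793895e+01, -4.04594354e-01, -3.12874389e+01,
       -6.38895482e-02,  4.05098428e-02,  1.19207252e-04]), 'tool_pos': array([ 0.2788794 , -0.58666203,  0.22169006]), 'tool_rot': array([-1.79914046e+02,  5.37810007e-03,  2.54302405e+01]), 'force': array([-0.46650782,  0.11877775,  1.05733427]), 'wrist_torque': array([ 0.00399564, -0.05663423,  0.01944551]), 'grasp_force': 0.0, 'grip_width': 0.08691550479603996}
```

View pics/scene0.png

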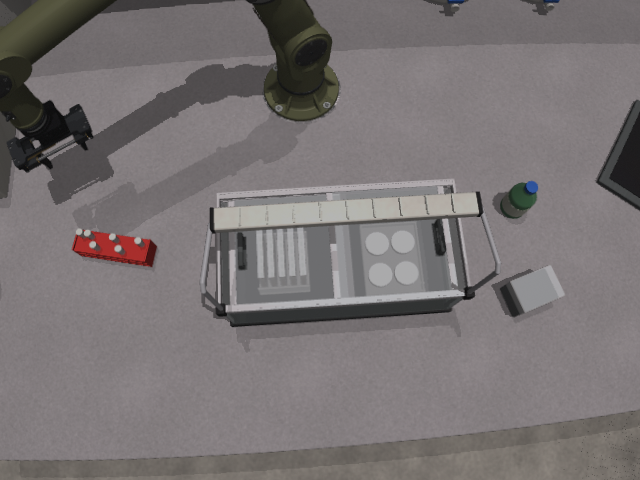

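View pics/side0.png

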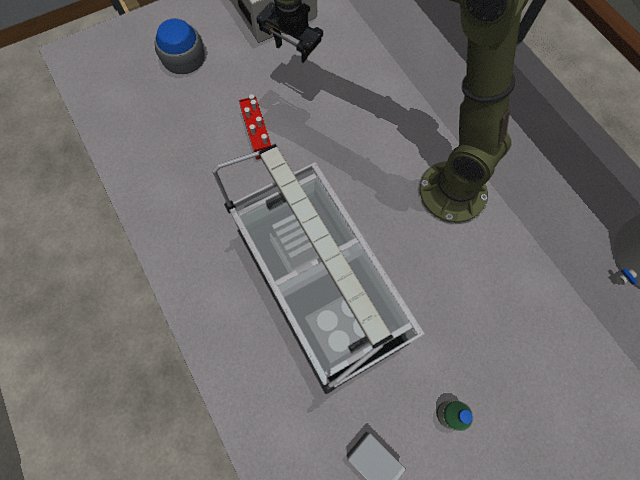

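The plate rack is in the left of the scene picture (columns 255–310), which is −y, the right half. So the lower cover has to open (towards +y) and the upper cover has to shut. Next I'll zoom in to get the tank pose.

Run:
```python
import cv2,pickle
d=pickle.load(open("c0.pkl","rb"))
i=d["scene"]["image"][170:335,195:505,::-1]
cv2.imwrite("pics/z1.png",cv2.resize(i,None,fx=2.58,fy=2.58,interpolation=cv2.INTER_CUBIC))
```

```text
(no output)
```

View pics/z1.png

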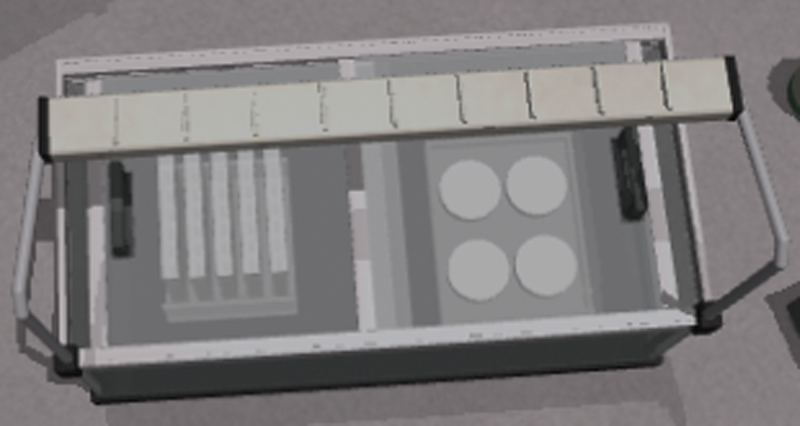

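Call:
step_arm(
  steps=[0,0,0,-60,0,0,0,0,-60,0,0,0,0,-60,0,0,0,0,-60,0],
)

```text
time_s: 0.65
tool_pos: [0.2789, -0.5867, 0.4644]
tool_rot: [180.0, 0.0, 25.4]
force: [1.6, -0.8, 0.3]
grip_width: 0.0553
grasp_force: 0.0
```

The rack with five upright plates is at crop (225,230) and the dishes at (510,225). The upper handle is at (630,170) and the lower one at (120,210). Now I'll fit the tank pose.

```bash
cat > h.py <<'E'
import numpy as np,cv2,pickle
from scipy.optimize import least_squares
d=pickle.load(open("c0.pkl","rb"))
def proj(c,P):
    return cv2.projectPoints(np.array(P,float),cv2.Rodrigues(c["R"])[0],c["t"],c["camera_matrix"],c["distortion"])[0][:,0]
def ray(c,uv,z):
    u=cv2.undistortPoints(np.array([[uv]],float),c["camera_matrix"],c["distortion"])[0,0]
    o=-c["R"].T@c["t"];v=c["R"].T@np.array([*u,1]);return o+v*(z-o[2])/v[2]
def T(p,P):
    P=np.array(P,float);c,s=np.cos(p[2]),np.sin(p[2])
    return np.c_[p[0]+c*P[:,0]-s*P[:,1],p[1]+s*P[:,0]+c*P[:,1],P[:,2]]
def z1(u,v): return (195+(u+.5)/2.58-.5,170+(v+.5)/2.58-.5)
E
python3 - <<'E'
from h import *
m={(-.14,.28,.214):(668,25),(-.14,-.28,.214):(55,61),(-.02,-.256,.442):(40,97),(.025,-.256,.442):(42,160),(-.02,.256,.442):(735,57),(.025,.256,.442):(740,116),(.134,-.272,.214):(67,362),(.134,.272,.214):(708,316)}
P=list(m);U=np.array([z1(*q) for q in m.values()]);c=d["scene"]
r=least_squares(lambda p:(proj(c,T(p,P))-U).ravel(),[.55,0,0],loss="soft_l1")
print(r.x,np.degrees(r.x[2]));print((proj(c,T(r.x,P))-U).round(1).tolist())
np.save("tank.npy",r.x)
# side check
S=d["side"];print("side rim",proj(S,T(r.x,[(-.14,-.28,.214),(-.14,.28,.214),(.14,-.28,.214),(.14,.28,.214)])).round().tolist())
inv=lambda X:T([0,0,-r.x[2]],[X-np.array([*r.x[:2],0])])[0].round(3)
for n,uv,z in[("upper bar end",(640,217),.2475),("lower bar end",(120,254),.2365),("low strip",(95,330),.198),("low strip in",(107,330),.198),("up strip",(660,270),.209),("mid strip L",(357,270),.209),("mid strip R",(371,270),.209)]:
    print(n,inv(ray(c,z1(*uv),z)))
E
```

```text
[ 0.54779672  0.05865777 -0.00927807] -0.5315945370434367
[[0.3, 0.3], [0.2, 0.5], [-1.7, 0.2], [-2.4, -1.2], [0.9, -0.7], [2.8, -1.2], [0.7, 0.6], [-1.1, 1.7]]
side rim [[314.0, 162.0], [423.0, 334.0], [226.0, 205.0], [326.0, 392.0]]
upper bar end [0.047 0.218 0.248]
lower bar end [ 0.047 -0.223  0.236]
low strip [ 0.104 -0.251  0.198]
low strip in [ 0.104 -0.241  0.198]
up strip [0.086 0.24  0.209]
mid strip L [ 0.068 -0.023  0.209]
mid strip R [ 0.069 -0.011  0.209]
```

Call:
step_arm(
  steps=[0,0,0,-60,0,0,0,0,-60,0,0,0,0,-60,0,0,0,0,-60,0,0,0,0,-60,0,0,0,0,-60,0],
)

```text
time_s: 1.4
tool_pos: [0.2496, -0.525, 0.6698]
tool_rot: [168.2, -0.0, 25.4]
force: [0.0, -0.7, 0.2]
grip_width: 0.002
grasp_force: 0.0
```

Call:
step_arm(
  steps=[0,0,0,50,0,0,0,0,50,0,0,0,0,0,-10,0,0,0,0,-10,0,0,0,0,-10],
)

```text
time_s: 2.02
tool_pos: [0.2585, -0.5436, 0.5709]
tool_rot: [169.9, 5.9, 55.2]
force: [-1.5, 0.2, 0.1]
grip_width: 0.0007
grasp_force: 0.0
```

```bash
cat >> h.py <<'E'
from scipy.spatial.transform import Rotation as Ro
def td(*tg):
    "tool-axis deltas (mm) through world targets"
    from cell import env
    o=env.get_obs();R=Ro.from_euler("xyz",o["tool_rot"],degrees=True).as_matrix();p=o["tool_pos"]
    print("pos",p.round(4),"rot",o["tool_rot"].round(1),"toolz",R[:,2].round(3),"toolx",R[:,0].round(2),"q",o["qpos"].round(0),"t",o["time_s"])
    for t in tg:
        v=R.T@(np.array(t)-p)*1000;print(t,v.round(1),"rows",np.linalg.norm(v)/60);p=np.array(t)
    return R
E
python3 -c "
from h import *
td((.45,-.4,.58),(.6,0,.58),(.45,.4,.58),(.28,.58,.58))"
```

```text
pos [ 0.2585 -0.5436  0.5709] rot [169.9   5.9  55.2] toolz [ 0.087 -0.183 -0.979] toolx [ 0.57  0.82 -0.1 ] q [ 50.   7.  14.  58.  -2. 103.  29.] t 2.025
(0.45, -0.4, 0.58) [225.   80.  -18.5] rows 3.9920717585797334
(0.6, 0, 0.58) [412.  -95.7 -60.1] rows 7.120003121097941
(0.45, 0.4, 0.58) [ 241.9 -341.4  -86.2] rows 7.120003121097941
(0.28, 0.58, 0.58) [  50.7 -237.6  -47.7] rows 4.126472801046647
```

```bash
python3 -c "
from h import *
td((.47,-.35,.58),(.55,.25,.58))"
```

```text
pos [ 0.2585 -0.5436  0.5709] rot [169.9   5.9  55.2] toolz [ 0.087 -0.183 -0.979] toolx [ 0.57  0.82 -0.1 ] q [ 50.   7.  14.  58.  -2. 103.  29.] t 2.025
(0.47, -0.35, 0.58) [277.2  69.  -25.9] rows 4.781044771428252
(0.55, 0.25, 0.58) [ 535.7 -262.3 -102.8] rows 10.088497300281032
```

Call:
step_arm(
  steps=[0,46,11.5,-4,0,0,46,11.5,-4,0,0,46,11.5,-4,0,0,46,11.5,-4,0,0,46,11.5,-4,0,0,46,11.5,-4,0,0,48,-24,-9,0,0,48,-24,-9,0,0,48,-24,-9,0,0,48,-24,-9,0,0,48,-24,-9,0,0,48,-24,-9,0],
)

```text
time_s: 3.52
tool_pos: [0.5129, -0.0273, 0.577]
tool_rot: [169.8, 5.8, 54.9]
force: [0.3, 0.7, 0.6]
grip_width: 0.0004
grasp_force: 0.0
```

Call:
step_arm(
  steps=[0,48,-24,-9,0,0,48,-24,-9,0,0,48,-24,-9,0,0,48,-24,-9,0,0,48,-24,-9,0,0,0,0,0,-10,0,0,0,0,-10,0,0,0,0,-10,0,0,0,0,-10,0,0,0,0,-10,0,0,0,0,-10],
)

```text
time_s: 4.9
tool_pos: [0.5478, 0.1943, 0.5693]
tool_rot: [-179.2, 11.0, 115.7]
force: [0.4, -0.3, 1.0]
grip_width: 0.0008
grasp_force: 0.0
```

```bash
python3 -c "
from h import *
td((.55,.25,.9),)"
```

```text
pos [0.5478 0.1943 0.5693] rot [-179.2   11.   115.7] toolz [ 0.071 -0.178 -0.981] toolx [-0.43  0.88 -0.19] q [-30.  15.   1.  48.  12. 118.   2.] t 4.9
(0.55, 0.25, 0.9) [ -14.9   21.7 -334.4] rows 5.589831770141945
```

Call:
step_arm(
  steps=[0,-3,4,-50,0,0,-3,4,-50,0,0,-3,4,-50,0],
)

```text
time_s: 5.28
tool_pos: [0.5491, 0.1945, 0.5943]
tool_rot: [178.8, 11.4, 115.3]
force: [1.0, -0.6, -2.2]
grip_width: 0.0004
grasp_force: 0.0
```

```bash
python3 -c "
from h import *
td((.55,.25,.9),)"
```

```text
pos [0.5491 0.1945 0.5943] rot [178.8  11.4 115.3] toolz [ 0.103 -0.169 -0.98 ] toolx [-0.42  0.89 -0.2 ] q [-58.  19.  49.  46.  -4. 118.  12.] t 5.275
(0.55, 0.25, 0.9) [ -11.4   31.  -309. ] rows 5.178808565313786
```

Call:
step_arm(
  steps=[0,-3,4,-60,0,0,-3,4,-60,0,0,-3,4,-60,0,0,-3,4,-60,0,0,-3,4,-60,0,0,-3,4,-60,0],
)

```text
time_s: 6.02
tool_pos: [0.4626, 0.2086, 0.7627]
tool_rot: [159.9, 16.3, 115.1]
force: [-1.1, 0.2, -0.4]
grip_width: 0.0003
grasp_force: 0.0
```

```bash
python3 -c "
from h import *
td((.55,.25,.9),)"
```

```text
pos [0.4626 0.2086 0.7627] rot [159.9  16.3 115.1] toolz [ 0.422 -0.093 -0.902] toolx [-0.41  0.87 -0.28] q [-93.   9.  71.  38.   8. 118.   9.] t 6.025
(0.55, 0.25, 0.9) [-38.1 136.2 -90.8] rows 2.8000822768061147
```

Call:
step_arm(
  steps=[0,-4,15,-50,0,0,-4,15,-50,0,0,-4,15,-50,0],
)

```text
time_s: 6.4
tool_pos: [0.4501, 0.2143, 0.821]
tool_rot: [152.6, 17.5, 114.2]
force: [-0.1, -0.4, 0.5]
grip_width: 0.0006
grasp_force: 0.0
```

```bash
python3 -c "
from h import *
td((.55,.25,.9),)"
```

```text
pos [0.4501 0.2143 0.821 ] rot [152.6  17.5 114.2] toolz [ 0.529 -0.054 -0.847] toolx [-0.39  0.87 -0.3 ] q [-94.   9.  71.  31.   8. 118.   9.] t 6.4
(0.55, 0.25, 0.9) [-31.8 127.4 -16. ] rows 2.204452347685228
```

```bash
python3 -c "
from h import *
td((.42,.1,.62),)"
```

```text
pos [0.4501 0.2143 0.821 ] rot [152.6  17.5 114.2] toolz [ 0.529 -0.054 -0.847] toolx [-0.39  0.87 -0.3 ] q [-94.   9.  71.  31.   8. 118.   9.] t 6.4
(0.42, 0.1, 0.62) [ -27.3 -166.9  160.5] rows 3.886276347453732
```

Call:
step_arm(
  steps=[0,-5.4,-33.4,32,0,0,-5.4,-33.4,32,0,0,-5.4,-33.4,32,0,0,-5.4,-33.4,32,0,0,-5.4,-33.4,32,0,0,0,0,0,-10,0,0,0,0,-10,0,0,0,0,-10,0,0,0,0,-10,0,0,0,0,-10,0,0,0,0,-10],
)

```text
time_s: 7.78
tool_pos: [0.4234, 0.1322, 0.7075]
tool_rot: [-178.2, 29.5, 178.6]
force: [0.4, 0.5, 0.3]
grip_width: 0.0004
grasp_force: 0.0
```

```bash
python3 -c "
from h import *
p=np.load('tank.npy')
tg=T(p,[(.012,-.256,.222)])[0]
R=td();pre=tg-.24*R[:,2]
td((pre+[0,0,.15]).round(3),pre.round(3),tg.round(3))"
```

```text
pos [0.4234 0.1322 0.7075] rot [-178.2   29.5  178.6] toolz [ 0.492 -0.044 -0.87 ] toolx [-0.87  0.02 -0.49] q [-73. -17.  20.  66.  33. 110.  53.] t 7.775
pos [0.4234 0.1322 0.7075] rot [-178.2   29.5  178.6] toolz [ 0.492 -0.044 -0.87 ] toolx [-0.87  0.02 -0.49] q [-73. -17.  20.  66.  33. 110.  53.] t 7.775
[ 0.439 -0.187  0.581] [  42.  -314.7  131.6] rows 5.7281793597692126
[ 0.439 -0.187  0.431] [ 73.9   4.1 130.5] rows 2.5000000000000004
[ 0.557 -0.197  0.222] [1.000e-01 5.000e-01 2.402e+02] rows 4.0036441733334245
```

Call:
step_arm(
  steps=[0,5,-39,16.5,0,0,5,-39,16.5,0,0,5,-39,16.5,0,0,5,-39,16.5,0,0,5,-39,16.5,0,0,5,-39,16.5,0,0,5,-39,16.5,0,0,5,-39,16.5,0,0,0,0,0,0],
)

```text
time_s: 8.9
tool_pos: [0.4512, -0.0826, 0.6487]
tool_rot: [-178.3, 27.2, 178.0]
force: [-0.3, 0.1, 0.4]
grip_width: 0.0003
grasp_force: 0.0
```

```bash
python3 -c "
from h import *
p=np.load('tank.npy')
tg=T(p,[(.012,-.256,.222)])[0]
R=td();pre=tg-.24*R[:,2]
td(pre.round(3),tg.round(3))"
```

```text
pos [ 0.4512 -0.0826  0.6487] rot [-178.3   27.2  178. ] toolz [ 0.455 -0.045 -0.889] toolx [-0.89  0.03 -0.46] q [ 19. -17.  -6.  74.  -5.  96.  98.] t 8.9
pos [ 0.4512 -0.0826  0.6487] rot [-178.3   27.2  178. ] toolz [ 0.455 -0.045 -0.889] toolx [-0.89  0.03 -0.46] q [ 19. -17.  -6.  74.  -5.  96.  98.] t 8.9
[ 0.448 -0.187  0.435] [ 97.1 -98.8 193.3] rows 3.9641321799013816
[ 0.557 -0.197  0.222] [ -0.    0.8 239.5] rows 3.991310004942683
```

Call:
step_arm(
  steps=[0,16,-16.5,32,0,0,16,-16.5,32,0,0,16,-16.5,32,0,0,16,-16.5,32,0,0,16,-16.5,32,0,0,16,-16.5,32,0,0,0,0,0,0],
)

```text
time_s: 9.78
tool_pos: [0.4757, -0.1917, 0.4496]
tool_rot: [-179.0, 25.2, 178.4]
force: [0.0, 0.2, 0.0]
grip_width: 0.0006
grasp_force: 0.0
```

```bash
python3 -c "
from h import *
p=np.load('tank.npy')
tg=T(p,[(.002,-.256,.222)])[0]
R=td();pre=tg-.06*R[:,2]
td(pre.round(3),tg.round(3))
from cell import env
c=env.read_camera('wrist');cv2.imwrite('pics/w1.png',c['image'][:,:,::-1])
print(proj(c,T(p,[(.005,-.223,.2365)])))
"
```

```text
pos [ 0.4757 -0.1917  0.4496] rot [-179.    25.2  178.4] toolz [ 0.425 -0.028 -0.905] toolx [-0.9   0.02 -0.43] q [ 35. -17.  -7.  97. -12.  77. 117.] t 9.775
pos [ 0.4757 -0.1917  0.4496] rot [-179.    25.2  178.4] toolz [ 0.425 -0.028 -0.905] toolx [-0.9   0.02 -0.43] q [ 35. -17.  -7.  97. -12.  77. 117.] t 9.775
[ 0.522 -0.196  0.276] [ 3.190e+01 -1.000e-01  1.769e+02] rows 2.9950569390135917
[ 0.547 -0.197  0.222] [ 0.3  0.7 59.5] rows 0.9919117344244345
[[346.72797992 179.0227153 ]]
```

View pics/w1.png

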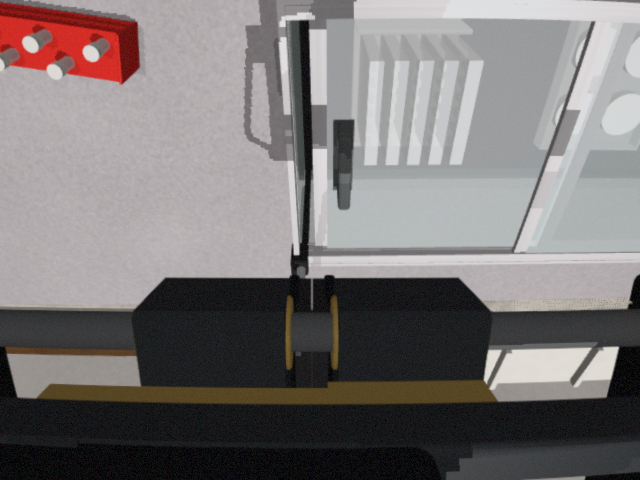

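The handle shows at about (345,165), where the fit predicts it, and the fingertips are free on the robot's side of the lamp. Next I shift towards the robot, then reach in along the tool axis.

Call:
step_arm(
  steps=[0,20,0,10,0,0,20,0,10,0,0,0,0,30,0,0,0,0,30,0,0,0,0,30,0,0,0,0,30,0,0,0,0,0,0],
)

```text
time_s: 10.7
tool_pos: [0.5166, -0.2038, 0.3093]
tool_rot: [-179.6, 24.3, 178.6]
force: [-0.1, 0.8, 0.4]
grip_width: 0.0006
grasp_force: 0.0
```

```bash
python3 -c "
from h import *
p=np.load('tank.npy')
tg=T(p,[(.002,-.256,.222)])[0]
td(tg.round(3))
"
```

```text
pos [ 0.5166 -0.2038  0.3093] rot [-179.6   24.3  178.6] toolz [ 0.411 -0.017 -0.912] toolx [-0.91  0.02 -0.41] q [ 37. -11. -11. 108. -13.  61. 119.] t 10.7
[ 0.547 -0.197  0.222] [ 8.3  8.2 91.9] rows 1.5444240845442971
```

Call:
step_arm(
  steps=[0,2,1.5,23,0,0,2,1.5,23,0,0,2,1.5,23,0,0,2,1.5,23,0,0,0,0,0,0],
)

```text
time_s: 11.32
tool_pos: [0.5477, -0.2003, 0.224]
tool_rot: [-179.5, 24.4, 178.6]
force: [-0.9, 0.6, -0.2]
grip_width: 0.0005
grasp_force: 0.0
```

```bash
python3 -c "
from h import *
p=np.load('tank.npy')
a,b=T(p,[(0,-.244+.195-.021,.222),(0,-.256,.222)])
td(b,a)
from cell import env
c=env.read_camera('wrist');cv2.imwrite('pics/w2.png',c['image'][:300,:,::-1])
"
```

```text
pos [ 0.5477 -0.2003  0.224 ] rot [-179.5   24.4  178.6] toolz [ 0.413 -0.019 -0.911] toolx [-0.91  0.02 -0.41] q [ 36.  -6. -13. 113. -13.  50. 118.] t 11.325
[ 0.54542157 -0.19733121  0.222     ] [3.  2.9 0.8] rows 0.07051257921240432
[ 0.54714726 -0.01133921  0.222     ] [  2.7 186.   -2.8] rows 3.100000000000001
```

View pics/w2.png

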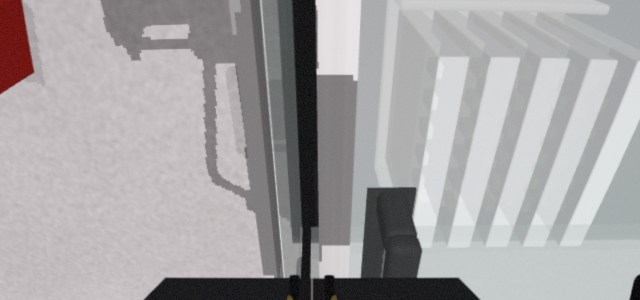

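The bar is at (400,230), to the right of the closed fingers. I'll push slowly towards +y.

Call:
step_arm(
  steps=[0,0,6,0,0,0,0,6,0,0,0,0,6,0,0,0,0,6,0,0,0,0,10,0,0,0,0,10,0,0,0,0,10,0,0],
)

```text
time_s: 12.25
tool_pos: [0.5494, -0.1461, 0.2234]
tool_rot: [-179.5, 24.5, 178.5]
force: [-1.2, -2.7, 1.7]
grip_width: 0.0005
grasp_force: 1.2
```

```bash
python3 -c "
from h import *
p=np.load('tank.npy')
a,b=T(p,[(0,-.244+.195-.021,.222),(0,-.256,.222)])
td(a)
from cell import env
c=env.read_camera('wrist');cv2.imwrite('pics/w3.png',c['image'][:300,:,::-1])
"
```

```text
pos [ 0.5494 -0.1461  0.2234] rot [-179.5   24.5  178.5] toolz [ 0.414 -0.02  -0.91 ] toolx [-0.91  0.02 -0.41] q [ 34.  -8. -17. 115. -11.  49. 111.] t 12.25
[ 0.54714726 -0.01133921  0.222     ] [  5.8 134.7  -2.3] rows 2.247146828975521
```

View pics/w3.png

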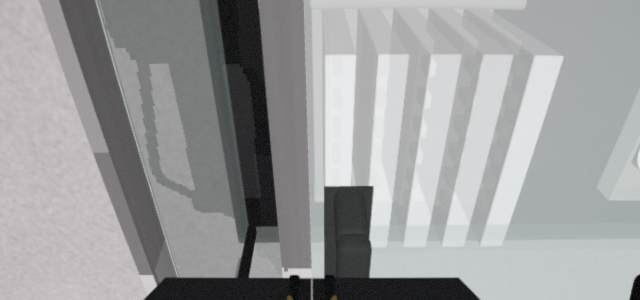

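The bar is touching the fingers and the cover is sliding with them, so I'll continue.

Call:
step_arm(
  steps=[0,0,10,0,0,0,0,10,0,0,0,0,10,0,0,0,0,10,0,0,0,0,10,0,0,0,0,10,0,0,0,0,10,0,0,0,0,10,0,0,0,0,10,0,0,0,0,10,0,0,0,0,10,0,0,0,0,8,0,0],
)

```text
time_s: 13.8
tool_pos: [0.5528, -0.0281, 0.2223]
tool_rot: [-179.5, 24.5, 178.5]
force: [-1.9, -0.9, 1.2]
grip_width: 0.0
grasp_force: 1.2
```

Call:
step_arm(
  steps=[0,0,4,0,0,0,0,3,0,0,0,0,3,0,0],
)

```text
time_s: 14.18
tool_pos: [0.5532, -0.019, 0.2223]
tool_rot: [-179.5, 24.5, 178.5]
force: [-1.5, -2.3, 0.7]
grip_width: 0.0007
grasp_force: 1.1
```

Call:
step_arm(
  steps=[0,0,3,0,0,0,0,3,0,0,0,0,0,0,0],
)

```text
time_s: 14.55
tool_pos: [0.5535, -0.0123, 0.2223]
tool_rot: [-179.5, 24.5, 178.5]
force: [0.3, -1.1, -0.3]
grip_width: 0.0004
grasp_force: 0.3
```

Call:
step_arm(
  steps=[0,0,2,0,0,0,0,2,0,0,0,0,0,0,0],
)

```text
time_s: 14.92
tool_pos: [0.5536, -0.0086, 0.2223]
tool_rot: [-179.5, 24.5, 178.5]
force: [-0.9, -0.1, 0.0]
grip_width: 0.0003
grasp_force: 0.6
```

Call:
step_arm(
  steps=[0,0,2,0,0,0,0,2,0,0],
)

```text
time_s: 15.18
tool_pos: [0.5536, -0.0057, 0.2223]
tool_rot: [-179.4, 24.5, 178.5]
force: [-1.6, -5.8, 1.1]
grip_width: 0.0005
grasp_force: 3.1
```

Call:
step_arm(
  steps=[0,0,2,0,0,0,0,2,0,0],
)

```text
time_s: 15.42
tool_pos: [0.5536, -0.0056, 0.2224]
tool_rot: [-179.1, 24.5, 178.4]
force: [-1.0, -14.1, 1.3]
grip_width: 0.0003
grasp_force: 7.0
```

Run:
```python
from h import *
from cell import env
c=env.read_camera('scene');cv2.imwrite('pics/s2.png',cv2.resize(c['image'][170:335,195:505,::-1],None,fx=2.58,fy=2.58,interpolation=cv2.INTER_CUBIC))
p=np.load('tank.npy')
for y in(-.049,-.054,-.06): print((proj(c,T(p,[(.044,y,.2365)]))-[195,170])*2.58)
```

```text
[[324.63892004 236.51305897]]
[[318.7426179  236.89001027]]
[[311.66537559 237.34191769]]
```

View pics/s2.png

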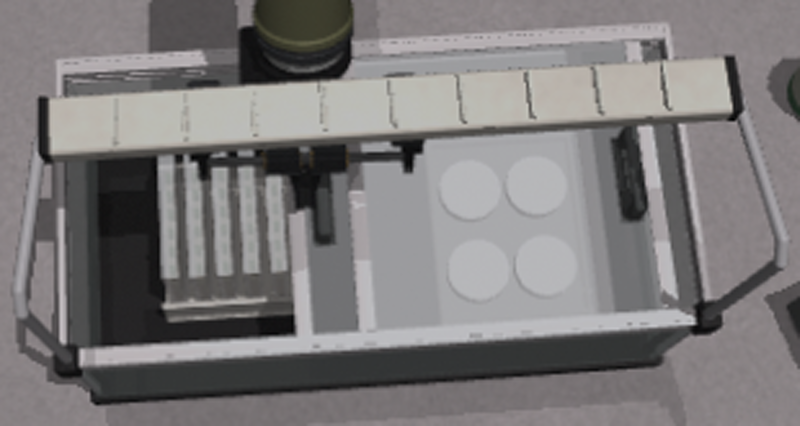

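The lower cover is at its stop: motion ended with about 14 N, and its handle at (325,238) matches the fully open prediction of (325,237). Next I back off, retract and go to the upper handle.

Call:
step_arm(
  steps=[0,0,-8,0,0,0,0,-8,0,0,0,0,0,-30,0,0,0,0,-30,0,0,0,0,-30,0,0,0,0,0,0],
)

```text
time_s: 16.23
tool_pos: [0.5246, -0.0116, 0.2969]
tool_rot: [-179.5, 24.6, 178.9]
force: [0.6, 0.3, -1.0]
grip_width: 0.0005
grasp_force: 0.0
```

```bash
python3 -c "
from h import *
p=np.load('tank.npy')
b=T(p,[(0,.183,.232)])[0]
R=td();td(b-.09*R[:,2],b)
"
```

```text
pos [ 0.5246 -0.0116  0.2969] rot [-179.5   24.6  178.9] toolz [ 0.416 -0.016 -0.909] toolx [-0.91  0.02 -0.42] q [ 15. -17. -14. 114.  -4.  58.  90.] t 16.225
pos [ 0.5246 -0.0116  0.2969] rot [-179.5   24.6  178.9] toolz [ 0.416 -0.016 -0.909] toolx [-0.91  0.02 -0.42] q [ 15. -17. -14. 114.  -4.  58.  90.] t 16.225
[0.51204225 0.24311707 0.31382402] [  8.8 254.2 -24.7] rows 4.259858061512731
[0.54949458 0.2416499  0.232     ] [ 0. -0. 90.] rows 1.5000000000000007
```

Call:
step_arm(
  steps=[0,1,25.4,0,0,0,1,25.4,0,0,0,1,25.4,0,0,0,1,25.4,0,0,0,1,25.4,0,0,0,1,25.4,0,0,0,1,25.4,0,0,0,1,25.4,0,0,0,1,25.4,0,0,0,0,20,0,0,0,0,0,0,0],
)

```text
time_s: 17.6
tool_pos: [0.5217, 0.2355, 0.2874]
tool_rot: [-179.4, 24.2, 178.8]
force: [0.3, -0.9, -0.7]
grip_width: 0.0008
grasp_force: 0.0
```

```bash
python3 -c "
from h import *
p=np.load('tank.npy')
b=T(p,[(0,.183,.232)])[0]
td(b)
"
```

```text
pos [0.5217 0.2355 0.2874] rot [-179.4   24.2  178.8] toolz [ 0.41  -0.018 -0.912] toolx [-0.91  0.02 -0.41] q [  8.  -8. -40. 107.  10.  60.  53.] t 17.6
[0.54949458 0.2416499  0.232     ] [-2.5  7.3 61.8] rows 1.0384388262443456
```

Call:
step_arm(
  steps=[0,0,2,20,0,0,0,2,20,0,0,0,2,21,0,0,0,0,0,0,0,0,6,0,0,0,0,6,0,0,0,0,6,0,0,0,0,6,0,0,0,0,5,0,0],
)

```text
time_s: 18.73
tool_pos: [0.5487, 0.2676, 0.2334]
tool_rot: [-179.3, 24.4, 178.6]
force: [-0.4, -1.9, 1.4]
grip_width: 0.0008
grasp_force: 1.2
```

Call:
step_arm(
  steps=[0,0,3,0,0,0,0,3,0,0,0,0,3,0,0],
)

```text
time_s: 19.1
tool_pos: [0.549, 0.2766, 0.2331]
tool_rot: [-179.4, 24.4, 178.6]
force: [-1.2, -1.7, 1.6]
grip_width: 0.0002
grasp_force: 1.1
```

```bash
python3 -c "
from h import *
p=np.load('tank.npy')
b=T(p,[(0,.244-.0195,.232)])[0]
td(b)
"
```

```text
pos [0.549  0.2766 0.2331] rot [-179.4   24.4  178.6] toolz [ 0.413 -0.021 -0.911] toolx [-0.91  0.02 -0.41] q [  6.   1. -44. 106.  20.  56.  41.] t 19.1
[0.54987962 0.28314811 0.232     ] [-0.2  6.6  1.2] rows 0.11185766133325706
```

Call:
step_arm(
  steps=[0,0,3,0,0,0,0,3,0,0,0,0,2,0,0],
)

```text
time_s: 19.48
tool_pos: [0.5491, 0.285, 0.233]
tool_rot: [-179.4, 24.4, 178.6]
force: [-0.4, -2.1, 1.6]
grip_width: 0.0003
grasp_force: 1.1
```

Call:
step_arm(
  steps=[0,0,2,0,0,0,0,2,0,0],
)

```text
time_s: 19.73
tool_pos: [0.5492, 0.2874, 0.2329]
tool_rot: [-179.3, 24.4, 178.6]
force: [-4.8, -7.4, 5.3]
grip_width: 0.0003
grasp_force: 3.8
```

Call:
step_arm(
  steps=[0,0,2,0,0,0,0,2,0,0],
)

```text
time_s: 19.98
tool_pos: [0.5494, 0.2874, 0.2327]
tool_rot: [-178.9, 24.3, 178.5]
force: [-7.4, -15.5, 8.1]
grip_width: 0.0003
grasp_force: 7.8
```

It stopped exactly where predicted (y 0.2874). Now I'll back off, retract and check.

Call:
step_arm(
  steps=[0,0,-8,0,0,0,0,-8,0,0,0,0,0,-30,0,0,0,0,-30,0,0,0,0,-30,0,0,0,0,-30,0,0,0,0,-30,0,0,0,0,-30,0,0,0,0,-30,0,0,0,0,-30,0,0,0,0,0,0,0,0,0,0,0],
)

```text
time_s: 21.48
tool_pos: [0.4498, 0.2816, 0.4507]
tool_rot: [-179.4, 24.4, 178.6]
force: [0.6, -0.7, -1.0]
grip_width: 0.0002
grasp_force: 0.0
```

Run:
```python
from h import *
from cell import env
c=env.read_camera('scene');cv2.imwrite('pics/s3.png',cv2.resize(c['image'][170:335,195:505,::-1],None,fx=2.58,fy=2.58,interpolation=cv2.INTER_CUBIC))
p=np.load('tank.npy');td()
print((proj(c,T(p,[(.044,-.049,.2365),(.044,.244,.2475)]))-[195,170])*2.58)
```

```text
pos [0.4499 0.2813 0.4502] rot [-179.4   24.3  178.6] toolz [ 0.411 -0.021 -0.911] toolx [-0.91  0.02 -0.41] q [  5. -14. -41.  91.   6.  80.  52.] t 21.525
[[324.63892004 236.51305897]
 [667.93925695 210.62119235]]
```

View pics/s3.png

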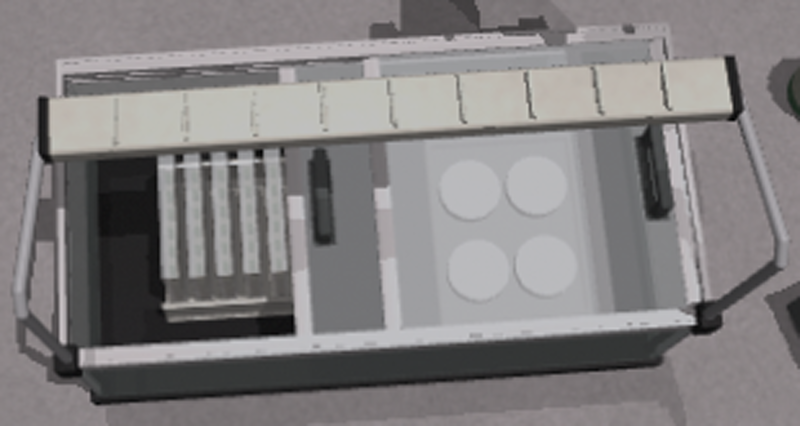

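The handles are at (323,240) and (662,212), matching the open and shut predictions. The rack and dishes haven't moved, and the robot is clear.

```bash
python3 -c "
from cell import env
print(env.sign_off())"
```

```text
the job is handed in; nothing more can be done
None
```

I handed the job in at 21.5 s: the lower cover over the plate rack (right half) is fully open at its stop, the upper cover is pushed shut against its stop, and the last picture shows the rack and dishes where they stood; the hand-in returned no verdict.

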